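# Trim the kitchen scale's needle to zero

## Task

The empty kitchen scale does not read zero. Take the plastic tuning key from its wooden stand, feel its blade gently into the slotted trimmer screw down in the scale's round collar and turn the screw until the needle stands on the zero mark, then put the key back upright in its stand, fully home, and let go. Never lean on the key, as the trimmer is delicate (15 N breaks it), and leave everything else where it stands.

Things in the scene. Friction and masses are not known exactly. Their poses are not given: they have to be found in the camera images.
- key_grip (a point): Centre of the handle of the black plastic tuning key standing in the wooden stand, blade down; z up along the key. The handle is a flat bar, 20 mm along x, 14 mm along y, 61 mm high (30 above and below this point); grip it across the 14 mm. A round flange, 28 mm across, 4 mm thick, is under it (its underside 34.5 mm below this point). Mass about 45 g.
- key_tip (a point): Middle of the end of the key's blade, 78.5 mm below key_grip on the key's axis; same axes. The blade is 12 mm wide along x, 4 mm thick along y, 14 mm long; a half turn gives the same blade. Between blade and flange is a round shank, 13 mm across, 30 mm long.
- key: The whole tuning key, 109 mm long; origin at the middle of the blade's end, z up along the key.
- stand_hole0 (a point): Centre of the mouth of the hole in the wooden stand, a fixed block 66 x 66 mm, 52 mm high; z up. Round through hole, 16 mm across, its mouth chamfered 2 mm. The key is home when its shank is in the hole and its flange rests on the block: blade end 44 mm below the mouth, handle centre 34.5 mm above it. Any yaw of the key will do.
- scale: White kitchen scale, fixed; origin at the centre of its underside, x away from its front edge, y toward its steel pan. 160 mm along x, 240 mm along y, deck 45 mm high, top of the pan 72 mm. The brass trimmer screw in its collar turns against about 0.015 N m; a blade that only rubs on its face does not turn it.
- trim_recess (a point): Centre of the rim of the round grey collar on the scale, 75 mm above the worktop; axes as the scale's. Collar 30 mm across, bore 17.5 mm. The screw's face lies 4 to 18 mm below the rim at rest (not measured). It is sprung: it yields downward from 2.4 N, by 1.5 N per mm, with a hard stop after 2 mm.
- trim_axis (a point): Point on the screw's axis at the foot of the collar, 30 mm below its rim; fixed to the scale, axes as the scale's (they do not turn with the screw). One slot runs right across the screw's face, 6 mm wide, 4 mm deep. Its direction is not measured: at the start it lies within 45 degrees either way of this frame's x axis.
- needle (a joint): Angle of the needle under the dial's clear window (dial 88 mm across, behind the collar), rad: 0 at the zero mark (long mark at the far side), positive clockwise of it seen from above. Starts at 0.3 to 0.7. Geared to the screw, it turns the same way round, half as far (1 rad of screw: 0.5 rad), and stays where it is left.
- glass_1: bystander: clear drinking glass, 80 mm across, 91 mm high; origin at the centre of its underside
- candle_1: bystander: candle in a glass, 76 mm across, 90 mm high; origin at the centre of its underside
- pegs_1: bystander: wooden clothes peg lying flat, 15 x 72 x 12 mm, near the wooden stand; origin at the centre of its underside
- tape_1: bystander: roll of tape lying flat, 96 mm across, 25 mm high, near the wooden stand; origin at the centre of its underside
There are look-alikes about, which are no part of the job. What is meant by the key is not orange or white, and is the smaller of those in its own colour.

How it is judged:
By the outcome, as a careful person would: the job done as asked, in the order asked, and still so for the second after the job is handed in, with the robot touching nothing.
It also fails if it takes over 64 s, if anything falls off the work surface, if the arm or the gripper's body presses on something with over 40 N, if the wrist force passes 120 N, or if a joint passes its speed limit or range.

## Robot

A 6-joint arm with a two-finger parallel gripper is mounted at the origin on a cart in front of the work surface, level with it; the furniture and walls round the work are solid. World frame = base frame: x ahead of the robot, y to its left, z up, the work surface at z = 0. Lengths are in mm, angles in rad, forces in N, time in s.
With the tool pointing down it reaches from about 275 to 775 mm from the base axis. Payload 14.6 kg.
Tool frame: the origin (TCP) lies at the very end of the fingers, on their centre line; the grasp point (between the pads) lies 19 mm behind it; z points along the fingers, y is the line along which they close (so a half turn about z gives the same grasp; the last joint's range is limited). The gripper opens to 85 mm and grips with 20 to 120 N. Pads are 22 mm wide; open, the fingers measure 114 mm over their backs; the gripper's body (76 mm by 85 mm) begins 54 mm behind the grasp point. The pads swing forward as they close: fully open they stand 13 mm farther back than shut.
Start: joints at [0.961, 0.263, -0.048, 1.259, 0, 1.415], TCP at [230.628, 471.634, 231.278] pointing down, gripper open.
Joint ranges: [-2.65, 2.65], [-0.89, 1.7], [-1.18, 1.37], [-2.13, 2.11], [-1.35, 1.29], [-3.14, 3.14]. Speed limits (rad/s): [1.89, 1.89, 2.57, 2.79, 3.14, 3.14].

## Interface

Orientations are given as a unit quaternion [w, x, y, z].
In Python, from cell import observe, capture, camera_model, sign_off, spot_in, pinpoint gives the robot as it stands.
- The arm moves only by the tool move_arm, never from a script. Its argument "series" is a list of rows, each a list of 3 entries, a list of its own where there are three numbers: the closure, from -1 (fully open) to 1 (shut), then the shift along the tool's x, y, z in m, then the turn about the tool's z in degrees. In form: [[fingers, [dx, dy, dz], roll], ...]. A call has 1 to 12 rows; each row shifts and turns the commanded pose from where the row before left it, along the tool's axes as they then stand; what a row does not reach is not made up. A row lasts 1/12 s, in which the tool goes at most 41.7 mm and 7.16 degrees, less where a joint would pass 70% of its speed; a pose out of reach is approached as far as the arm can. A call is refused whole if a number of a shift passes 0.0417 or a number of a turn 7.16, either way. A call with a gripper value outside its range is refused whole. The fingers move at their own pace and stop on an object; "newtons" is the grip in N (left out, the last holds). Time passes only in rows, so rows that do not move let the fingers close. It gives the time, the measured TCP pose, the force, the opening and the grip force at its end, in the units of the state.
- observe(): the state, without advancing time (a new reading comes with each control period).
- capture(name): name is "scene" or "top" or "wrist"; returns (picture, depth): 420x560x3 uint8, blue, green, red; 420x560 float32, mm along the optical axis (not along the pixel's ray), 0 where there is no reading.
- camera_model(name): a dict with "fx", "fy", "cx", "cy" (pixels), "rvec" (rotation vector, rad) and "tvec" (3), from world to camera coordinates, as OpenCV has them. Camera axes: x right, y down, z forward; pixel columns grow to the right and rows downward; lengths in mm; the calibration is good to about 2 mm. A picture is of the moment at which its call begins: read the wrist's pose just before it. camera_model takes no time and is no camera call; for the wrist camera it gives the pose at the moment of the call.
- sign_off(): hands the job in; it is judged then, once.
Trained networks look in the newest picture that a camera, given by its name, has taken for a name from the list of things; names that differ only in an ending like _2 or _b are one class to them, and where a whole thing is asked for, a point or a joint stands for the part that bears it (a point fixed in the world has none). Each returns a list of dicts, best first, with "p" (0 to 1); they miss things now and then, are a little off and sometimes report something else, mostly with a low value. They report only what shows in the picture. A call takes as long as a camera call. They do not tell look-alikes from the thing itself.
- spot_in(camera, label): "box" ([left, top, width, height] in pixels, round what is visible of it).
- pinpoint(camera, label): "at" ([column, row] in pixels: a listed point, or the origin of a listed thing).
The state is a dict: "clock": time; "qpos": joint angles; "joint_vel": joint speeds; "effort": joint torques, N m; "tool_pos": TCP position; "tool_rot": TCP orientation; "contact_force": force on the tool from outside, world axes, zero at the start; "moment": the same for the moment, N m; "gripper_width": opening from 0.0 (shut) to 1.0 (fully open); "gripper_force": force on a finger pad.
Only numpy, scipy, OpenCV 4.12 (cv2) and the standard library are available. Lean on these libraries where they do the work, as an engineer would, in place of code of your own. Each camera call takes 0.05 s, during which the arm holds its last target. There are 200 camera calls.

## Working session

There is one attempt and no reset: what is moved stays moved. The work goes in short steps, Python scripts to look and compute and a tool call to move; the robot and the scene stay as the last step left them, time stands still between calls to the robot, and variables do not carry over. Pictures are saved under pics/ and viewed, at most 10 in all, crops included, and the job is handed in when it is done.

Besides the shell and the picture viewer there is one more tool, called after "Call:" as a command line: name --argument value ..., lists and objects as JSON in quotes. move_arm: Moves the arm, as the interface text tells. Its arguments: {"type":"object","properties":{"series":{"type":"array"},"newtons":{"type":"number"}},"required":["series"]}

```bash
mkdir -p pics; ls; cat > h.py <<'E'
import numpy as np, cv2
from cell import *
def cam(n):
    m=camera_model(n);R=cv2.Rodrigues(np.array(m["rvec"],float))[0];return m,R,np.array(m["tvec"],float).ravel()
def ray(c,px):
    m,R,t=c;d=R.T@np.array([(px[0]-m["cx"])/m["fx"],(px[1]-m["cy"])/m["fy"],1]);return -R.T@t,d
def at_z(c,px,z):
    o,d=ray(c,px);return o+d*(z-o[2])/d[2]
def at_depth(c,px,D):
    o,d=ray(c,px);return o+d*D[int(round(px[1])),int(round(px[0]))]
def proj(c,p):
    m,R,t=c;q=R@np.array(p,float)+t;return np.array([m["fx"]*q[0]/q[2]+m["cx"],m["fy"]*q[1]/q[2]+m["cy"]])
E
python3 - <<'E'
from h import *
np.set_printoptions(precision=1,suppress=True)
s=observe();print(s)
for n in("scene","top"):
    c=cam(n);im,D=capture(n);cv2.imwrite(f"pics/{n}0.png",im);np.save(f"{n}D.npy",D)
    print(n,"pos",-c[1].T@c[2],c[0]["fx"])
    for l in("key_grip","stand_hole0","trim_recess","trim_axis","scale","glass_1","candle_1","pegs_1","tape_1"):
        for r in pinpoint(n,l)[:4]:print(l,np.round(r["p"],2),np.array(r["at"]),at_depth(c,r["at"],D))
E
```

```text
pics
{'clock': 0.0, 'qpos': array([ 1. ,  0.3, -0. ,  1.3, -0. ,  1.4]), 'joint_vel': array([-0.,  0., -0., -0.,  0., -0.]), 'effort': array([  0. , -63.8,  38.5,   0. ,   0. ,  -0. ]), 'tool_pos': array([230.5, 471.4, 230.8]), 'tool_rot': array([-0. ,  0.2,  1. , -0. ]), 'contact_force': array([ 0.2,  0.3, -0.2]), 'moment': array([-0. , -0.1,  0. ]), 'gripper_force': 0.0, 'gripper_width': 0.9979182054489304}
scene pos [-211.7 -726.2  949.1] 424.20982918052965
key_grip 0.89 [310.2 250.3] [ 458.9 -157.8  106.9]
key_grip 0.75 [348.2 293.8] [ 423.1 -326.3   91.9]
key_grip 0.73 [373.2 290.9] [ 455.3 -377.4  120. ]
key_grip 0.67 [346.5 263.6] [ 505.3 -254.3   91.5]
stand_hole0 0.64 [344.7 272.8] [ 502.1 -254.6   57. ]
trim_recess 0.78 [287.7 217.8] [540.8  15.2  76.8]
trim_axis 0.7 [291.6 231.2] [528.4 -15.7  46.5]
scale 0.7 [279.2 223.8] [525.1  38.3  46.4]
glass_1 0.59 [204.  184.4] [504.9 432.2  14.1]
candle_1 0.97 [241.6 176.5] [634.6 363.3  23.8]
pegs_1 0.46 [316.4 301.3] [ 396.6 -244.9   13.1]
tape_1 0.89 [369.2 267.6] [ 615.4 -264.9    3.9]
tape_1 0.44 [345.2 281.1] [ 481.4 -273.7   53.5]
top pos [ 474.2   34.3 1113.6] 386.52917875375255
key_grip 0.72 [357.2 252.7] [ 448.7 -145.9  143.6]
key_grip 0.71 [419.7 264.7] [ 412.2 -316.8   94.9]
key_grip 0.69 [443.8 239.1] [ 477.1 -365.4  139.8]
key_grip 0.52 [393.9 225.7] [ 514.9 -249.4  113.2]
stand_hole0 0.76 [390.7 229.2] [ 506.5 -243.9  101.4]
trim_axis 0.73 [293.3 218. ] [544.9   9.1  62.7]
scale 0.64 [270.6 211.2] [566.4  71.1  46.3]
glass_1 0.9 [138.5 228.7] [529.  451.1   8.3]
candle_1 0.74 [166.9 186.6] [639.2 352.2  67.4]
pegs_1 0.53 [376.7 271.5] [ 390.1 -226.5   -2.6]
tape_1 0.6 [391.3 194.1] [ 611.2 -278.2    1.5]
```

```bash
python3 - <<'E'
import cv2
a=cv2.imread("pics/scene0.png")[160:340,190:410];b=cv2.imread("pics/top0.png")[130:310,240:460]
cv2.imwrite("pics/a.png",cv2.vconcat([cv2.resize(x,(366*1,300),interpolation=3) for x in(a,b)]) if 0 else cv2.hconcat([cv2.resize(x,None,fx=1.8,fy=1.8,interpolation=3) for x in(a,b)]))
E
```

```text
(no output)
```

View pics/a.png

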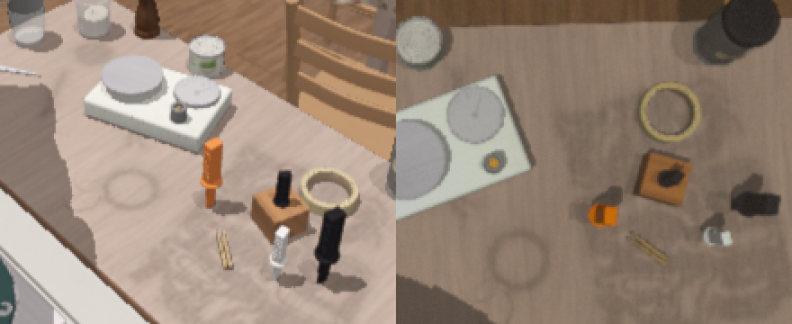

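View pics/scene0.png

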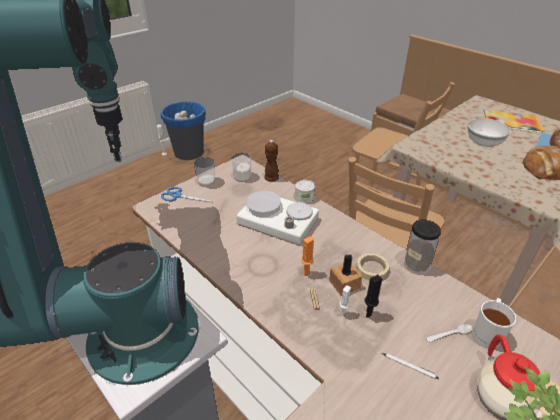

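The pictures show four keys: orange (scene 307,250), white (346,295), a large black one (373,291), and a smaller black one in the wooden stand (347,264). I choose the one in the stand. On the way I'll look down at the scale with the wrist camera.

```bash
cat >> h.py <<'E'
from scipy.spatial.transform import Rotation as Ro
def tool():
    s=observe();w,x,y,z=s["tool_rot"];return np.array(s["tool_pos"]),Ro.from_quat([x,y,z,w]).as_matrix(),s
def plan(target,yaw=None):
    "tool-frame shift mm (before turning) and roll deg to make tool y axis lie at world angle yaw (mod 180)"
    p,R,s=tool();d=R.T@(np.array(target)-p);a=np.degrees(np.arctan2(R[1,1],R[0,1]))
    r=None if yaw is None else ((a-yaw+90)%180-90)
    print("pos",p.round(1),"tooly",a.round(2),"shift",d.round(1),"roll",r,"F",s["contact_force"].round(2),"t",round(s["clock"],2),"w",round(s["gripper_width"],3))
E
python3 - <<'E'
from h import *
np.set_printoptions(precision=3,suppress=True)
p,R,s=tool();print(p,R);c=cam("wrist");print("wrist cam in tool",R.T@(-c[1].T@c[2]-p),R.T@c[1].T,c[0]["fx"])
t=cam("top");sc=cam("scene")
print("grip",at_z(t,(393.9,225.7),86.5),at_z(sc,(346.5,263.6),86.5),"hole",at_z(t,(390.7,229.2),52),at_z(sc,(344.7,272.8),52))
print("recess",at_z(sc,(287.7,217.8),75),"axis",at_z(t,(293.3,218),45),at_z(sc,(291.6,231.2),45))
plan([530,30,300]);plan([505,-250,260])
E
```

```text
[230.623 471.667 231.281] [[-0.898  0.439  0.   ]
 [ 0.439  0.898  0.   ]
 [ 0.     0.    -1.   ]]
wrist cam in tool [  73.165    0.566 -142.951] [[-0.    -0.957 -0.291]
 [ 1.    -0.     0.   ]
 [-0.    -0.291  0.957]] 293.02186811331245
grip [ 516.032 -256.988   86.5  ] [ 509.464 -251.503   86.5  ] hole [ 508.058 -257.513   52.   ] [ 506.044 -252.019   52.   ]
recess [542.361  16.674  75.   ] axis [546.041   8.683  45.   ] [529.637 -14.568  45.   ]
pos [230.6 471.7 231.3] tooly 63.95 shift [-462.9 -265.3  -68.7] roll None F [-0.06  0.67  0.2 ] t 1.0 w 0.999
pos [230.6 471.7 231.3] tooly 63.95 shift [-563.5 -527.8  -28.7] roll None F [-0.06  0.67  0.2 ] t 1.0 w 0.999
```

Call:
move_arm --series '[[-1, [-0.024, -0.0137, 0.003], 0], [-1, [-0.024, -0.0137, 0.003], 0], [-1, [-0.024, -0.0137, 0.003], 0], [-1, [-0.024, -0.0137, 0.003], 0], [-1, [-0.024, -0.0137, 0.003], 0], [-1, [-0.024, -0.0137, 0.003], 0], [-1, [-0.024, -0.0137, 0.003], 0], [-1, [-0.024, -0.0137, 0.003], 0], [-1, [-0.024, -0.0137, 0.003], 0], [-1, [-0.024, -0.0137, 0.003], 0]]'

```text
clock: 1.83
tool_pos: [386.6, 241.9, 201.3]
tool_rot: [0.0, 0.225, 0.974, 0.0]
contact_force: [-0.0, 0.4, -0.2]
gripper_width: 1.002
gripper_force: 0.0
```

Call:
move_arm --series '[[-1, [-0.024, -0.0137, 0.003], 0], [-1, [-0.024, -0.0137, 0.003], 0], [-1, [-0.024, -0.0137, 0.003], 0], [-1, [-0.024, -0.0137, 0.003], 0], [-1, [-0.024, -0.0137, 0.003], 0], [-1, [-0.024, -0.0137, 0.003], 0], [-1, [-0.024, -0.0137, 0.003], 0], [-1, [-0.024, -0.0137, 0.003], 0], [-1, [-0.024, -0.0137, 0.003], 0], [-1, [-0.024, -0.0137, 0.003], 0], [-1, [0, 0, 0], 0], [-1, [0, 0, 0], 0]]'

```text
clock: 2.83
tool_pos: [541.8, 13.7, 170.8]
tool_rot: [-0.0, 0.226, 0.974, -0.0]
contact_force: [0.3, -0.3, -0.1]
gripper_width: 0.998
gripper_force: 0.0
```

```bash
python3 - <<'E'
from h import *
np.set_printoptions(precision=1,suppress=True)
plan([542,15,170]);c=cam("wrist");im,D=capture("wrist");cv2.imwrite("pics/w1.png",im);np.save("w1D.npy",D)
for l in("trim_recess","trim_axis","scale","needle"):
    for r in pinpoint("wrist",l)[:3]:
        z={"trim_recess":75,"trim_axis":45,"scale":0,"needle":45}[l]
        print(l,r,at_depth(c,r["at"],D),at_z(c,r["at"],z))
E
```

```text
pos [541.8  13.7 170.8] tooly 63.83 shift [0.4 1.3 0.8] roll None F [ 0.3 -0.3 -0.1] t 2.83 w 0.998
trim_recess {'at': [270.3, 210.2], 'p': 0.84} [544.2   4.9  65.2] [541.5   6.6  75. ]
trim_axis {'at': [271.8, 201.3], 'p': 0.74} [537.7   9.6  64. ] [542.4   6.8  45. ]
scale {'at': [347.8, 181.1], 'p': 0.79} [556.2  79.4  44.8] [569.5  84.8   0. ]Traceback (most recent call last):
  File "<stdin>", line 5, in <module>
ValueError: it knows: candle, glass, key, key_grip, key_tip, pegs, scale, stand_hole, tape, trim_axis, trim_recess
```

View pics/w1.png

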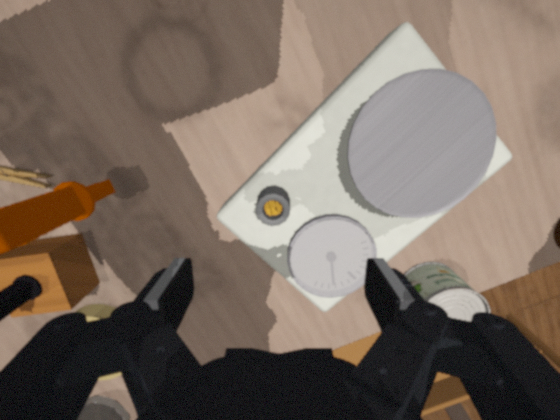

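```bash
cat >> h.py <<'E'
def rect(c,im,ctr,z,yaw,half=25,k=8):
    "top view: up = scale x (yaw deg), left = scale y; k px/mm"
    x=np.array([np.cos(yaw),np.sin(yaw)]);y=np.array([-x[1],x[0]])
    q=[(-half,-half),(half,-half),(half,half),(-half,half)]
    src=np.float32([proj(c,[*(np.array(ctr)+a*x+b*y),z]) for a,b in q])
    dst=np.float32([[(half-b)*k,(half-a)*k] for a,b in q])
    return cv2.warpPerspective(im,cv2.getPerspectiveTransform(src,dst),(int(2*half*k),)*2,flags=cv2.INTER_CUBIC)
def cloud(c,D):
    m,R,t=c;v,u=np.mgrid[:D.shape[0],:D.shape[1]];d=D
    P=np.stack([(u-m["cx"])/m["fx"]*d,(v-m["cy"])/m["fy"]*d,d],-1);return (P-t)@R
E
python3 - <<'E'
from h import *
np.set_printoptions(precision=1,suppress=True)
c=cam("wrist");D=np.load("w1D.npy");im=cv2.imread("pics/w1.png");P=cloud(c,D)
v,u=np.mgrid[:420,:560]
z=P[...,2];print("can",P[290,450],P[275,440])
M=(abs(z-45)<5)&(D>0)&(u>200)&(u<520)&(v<320)
n,lab,st,ce=cv2.connectedComponentsWithStats(M.astype(np.uint8));i=1+np.argmax(st[1:,4]);M=lab==i
r=cv2.minAreaRect(P[M][:,:2].astype(np.float32));print("deck",r,z[M].mean())
M=(abs(z-75)<3)&(D>0)&(np.hypot(u-272,v-207)<25);print("rim",M.sum(),P[M].mean(0),np.ptp(P[M],0))
M=(np.hypot(u-273,v-209)<6);print("screw z",np.percentile(z[M],[10,50,90]))
E
```

```text
can [699.2 129.6  58.7] [701.1 134.2  30.2]
deck ((566.1854858398438, 87.96617126464844), (158.87020874023438, 238.41334533691406), 19.279569625854492) 45.79276420993047
rim 621 [540.8  10.4  75.5] [29.3 29.2  5.5]
screw z [63.7 64.7 68.3]
```

Call:
move_arm --series '[[-1, [-0.025, -0.0015, 0.0133], 0], [-1, [-0.025, -0.0015, 0.0133], 0], [-1, [-0.025, -0.0015, 0.0133], 0], [-1, [0, 0, 0], 0], [-1, [0, 0, 0], 0]]'

```text
clock: 3.45
tool_pos: [606.8, -22.0, 130.6]
tool_rot: [-0.001, 0.225, 0.974, -0.0]
contact_force: [0.2, 0.4, -0.3]
gripper_width: 0.998
gripper_force: 0.0
```

```bash
python3 - <<'E'
from h import *
np.set_printoptions(precision=1,suppress=True)
plan([510,-254,260])
c=cam("wrist");im,D=capture("wrist");cv2.imwrite("pics/w2raw.png",im);P=cloud(c,D);z=P[...,2]
M=(abs(z-75)<3)&(D>0)&(np.hypot(P[...,0]-541,P[...,1]-10)<22)
print("rim",M.sum(),P[M].mean(0),np.ptp(P[M],0),cv2.minEnclosingCircle(P[M][:,:2].astype(np.float32)))
for l in("trim_recess","trim_axis"):
    for r in pinpoint("wrist",l)[:2]:print(l,r,at_z(c,r["at"],75 if l=="trim_recess" else 45))
q=P[M][:,:2].mean(0)
M=np.hypot(P[...,0]-q[0],P[...,1]-q[1])<5;print("screw",np.percentile(z[M],[10,50,90]))
y=np.radians(19.3)
dc=q+58*np.array([np.cos(y),np.sin(y)])
a=rect(c,im,q,75,y,18,16);b=rect(c,im,q,65,y,18,16);
im1=cv2.imread("pics/w1.png")
d=rect(c,im,dc,47,y,50,5.76)
cv2.imwrite("pics/w2.png",cv2.resize(cv2.hconcat([b,d]),(800,400)) if 0 else cv2.resize(cv2.hconcat([b,cv2.resize(d,b.shape[1::-1])]),(800,400)))
E
```

```text
pos [606.8 -22.  130.6] tooly 63.96 shift [ -14.7 -251.  -129.3] roll None F [ 0.2  0.4 -0.3] t 3.45 w 0.998
rim 1100 [542.    8.3  75.1] [29.4 29.7  5.4] ((542.4187622070312, 8.180282592773438), 14.995375633239746)
trim_recess {'at': [274.1, 118.8], 'p': 0.63} [540.9   7.6  75. ]
trim_axis {'at': [274.5, 120.7], 'p': 0.74} [542.1   6.8  45. ]
screw [ 64.3 273.7 273.7]
```

View pics/w2.png

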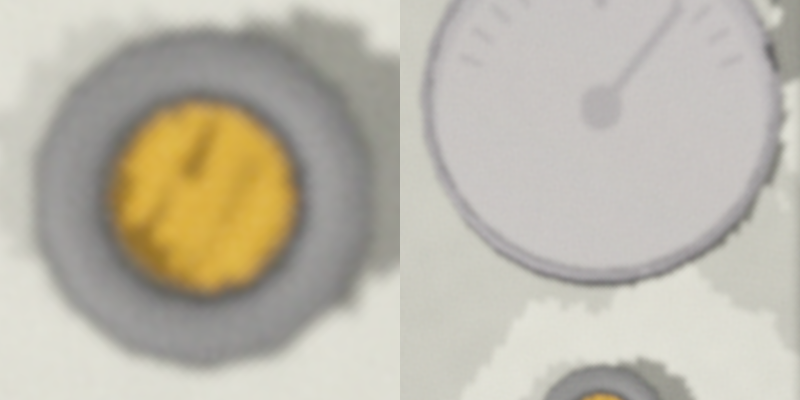

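```bash
python3 - <<'E'
from h import *
np.set_printoptions(precision=1,suppress=True)
I=[];Z=[];c=cam("wrist")
for _ in range(8):
    im,D=capture("wrist");I.append(im.astype(float));Z.append(D)
im=np.mean(I,0);D=np.median(Z,0);P=cloud(c,D);z=P[...,2]
np.savez("w3.npz",im=im,D=D)
q=np.array([542.1,8.2]);M=(np.hypot(P[...,0]-q[0],P[...,1]-q[1])<8)&(z<72)&(D>0)
print(M.sum(),np.percentile(z[M],[5,25,50,75,95]))
X=P[M];q=X[:,:2].mean(0);print("screw c",q)
g=cv2.cvtColor(im.astype(np.uint8),cv2.COLOR_BGR2GRAY)[M].astype(float)
y=np.radians(19.3);r=X[:,:2]-q;a=r@[np.cos(y),np.sin(y)];b=r@[-np.sin(y),np.cos(y)]
for t in range(-90,90,10):
    w=np.radians(t);p=-a*np.sin(w)+b*np.cos(w);i=abs(p)<2.6;o=(abs(p)>3.4)
    print(t,round(X[i,2].mean()-X[o,2].mean(),2),round(g[i].mean()-g[o].mean(),1))
u,v=np.where(M)[1],np.where(M)[0]
print((z[v.min():v.max()+1,u.min():u.max()+1]))
cr=rect(c,im.astype(np.uint8),q,64,y,10,36)
l=cv2.cvtColor(cr,cv2.COLOR_BGR2GRAY);cv2.imwrite("pics/w3.png",cv2.resize(cv2.hconcat([l,cv2.createCLAHE(4,(2,2)).apply(l)]),(800,400)))
E
```

```text
433 [63.4 63.7 64.4 67.7 68.1]
screw c [542.    8.3]
-90 0.43 5.8
-80 -0.09 3.4
-70 -0.93 1.3
-60 -1.72 -0.2
-50 -2.5 -1.8
-40 -3.31 -1.2
-30 -3.59 -0.4
-20 -3.05 2.4
-10 -2.27 6.4
0 -1.41 9.0
10 -0.6 10.6
20 0.14 12.4
30 0.52 12.7
40 0.76 13.0
50 0.67 12.3
60 0.65 10.6
70 0.72 9.2
80 0.59 8.4
[[75.3 74.9 75.  74.9 57.4 45.3 54.7 63.7 63.7 64.  63.6 63.7 63.9 63.7
  63.5 65.9 67.  45.6 46.1 75.  74.3 75.3 75.4]
 [74.9 74.8 73.3 46.1 45.8 63.2 63.7 63.6 64.  63.5 63.9 63.8 63.6 64.4
  67.8 67.6 67.6 63.8 45.9 46.5 74.2 75.3 75. ]
 [75.4 73.8 45.2 45.7 63.6 63.4 63.7 64.2 63.4 63.8 63.8 63.8 63.9 63.9
  68.1 68.  67.7 63.9 63.4 56.9 46.3 74.5 75.1]
 [74.2 45.6 44.8 63.7 67.7 63.5 63.6 64.  63.7 63.7 65.  64.  63.9 63.5
  67.8 67.7 67.9 68.  67.9 67.8 46.1 46.  74.8]
 [73.1 45.7 67.5 67.6 68.1 64.1 63.6 63.8 63.8 63.6 63.5 63.5 64.  63.3
  67.7 68.3 68.  67.6 67.8 67.6 66.1 45.7 46. ]
 [45.9 64.2 67.5 67.3 67.8 64.4 64.1 63.1 64.  63.6 64.2 63.2 63.8 64.
  66.  67.7 67.5 67.7 67.8 67.8 67.  63.9 46. ]
 [45.2 63.8 67.2 67.8 67.7 66.8 63.7 64.1 62.8 63.8 63.4 63.4 63.2 63.7
  64.  68.4 67
[... 1373 characters left out ...]
.5 68.2 67.2 68.1 67.3 66.6 63.8 63.4 63.5 63.3 63.7
  63.6 64.1 63.7 66.  68.2 67.5 67.7 45.7 56.2]
 [68.  46.1 65.8 67.4 67.8 67.9 67.9 67.4 67.8 63.8 63.7 64.3 63.5 64.2
  63.7 63.6 63.7 63.6 68.  67.9 67.5 45.6 74.1]
 [73.7 68.  54.9 67.5 67.7 67.2 67.7 68.1 67.7 64.2 64.3 63.7 63.8 63.4
  63.6 63.7 63.6 63.5 64.7 64.1 45.9 70.6 75. ]
 [74.8 74.3 68.  53.5 54.8 63.3 68.2 68.1 68.  63.7 63.4 63.8 63.5 63.4
  63.6 63.4 63.8 63.4 63.1 45.1 57.7 74.4 75.4]
 [75.4 75.7 73.9 67.4 45.9 46.2 68.1 67.1 67.6 63.2 63.5 63.7 63.6 64.
  64.  63.  64.1 45.6 46.7 71.4 74.5 75.7 75.1]
 [75.7 75.  75.2 74.4 66.7 55.3 56.4 46.4 63.7 63.4 63.6 63.7 63.8 64.5
  62.9 45.6 45.5 60.4 73.8 74.8 74.6 75.5 75.6]]
```

View pics/w3.png

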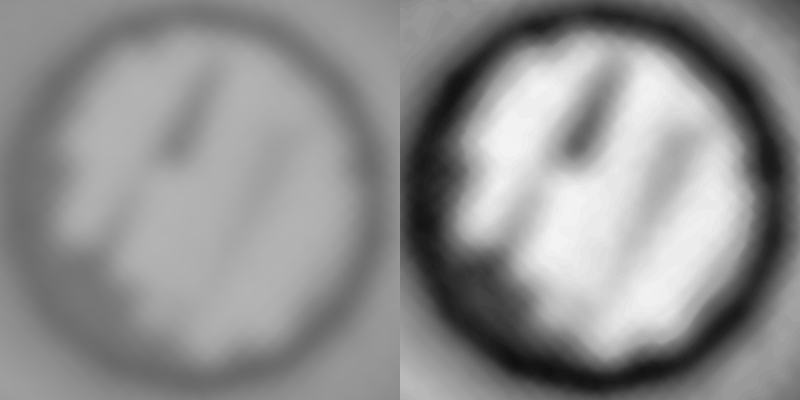

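Call:
move_arm --series '[[-1, [-0.0073, -0.0228, -0.0065], 0], [-1, [-0.0079, -0.0228, -0.0065], 0], [-1, [-0.0079, -0.0228, -0.0065], 0], [-1, [-0.0079, -0.0228, -0.0065], 0], [-1, [-0.0079, -0.0228, -0.0065], 0], [-1, [-0.0079, -0.0228, -0.0065], 0], [-1, [-0.0079, -0.0228, -0.0065], 0], [-1, [-0.0079, -0.0228, -0.0065], 0], [-1, [-0.0079, -0.0228, -0.0065], 0], [-1, [-0.0079, -0.0228, -0.0065], 0], [-1, [-0.008, -0.0228, -0.0045], 0], [-1, [0, 0, 0], 0]]'

```text
clock: 5.0
tool_pos: [574.0, -289.5, 201.4]
tool_rot: [0.001, 0.227, 0.974, -0.001]
contact_force: [0.7, 0.0, 0.4]
gripper_width: 0.996
gripper_force: 0.0
```

```bash
python3 - <<'E'
from h import *
np.set_printoptions(precision=1,suppress=True)
# refine slot
from scipy.optimize import minimize
w=np.load("w3.npz")
plan([510,-254,150]);print("q",observe()["qpos"])
c=cam("wrist");Z=[]
for _ in range(5):
    im,D=capture("wrist");Z.append(D)
D=np.median(Z,0);cv2.imwrite("pics/w4.png",im);np.save("w4D.npy",D)
P=cloud(c,D);z=P[...,2];near=np.hypot(P[...,0]-510,P[...,1]+254)<50
for lo,hi in((108,125),(48,56),(54.5,62)):
    M=near&(z>lo)&(z<hi)&(D>0)&(np.hypot(P[...,0]-510,P[...,1]+254)<(50 if lo==48 else 25))
    if M.sum()>5:print(lo,M.sum(),P[M].mean(0),cv2.minAreaRect(P[M][:,:2].astype(np.float32)))
for l in("key_grip","stand_hole0","key_tip"):
    for r in pinpoint("wrist",l)[:4]:print(l,r,at_z(c,r["at"],86.5 if l=="key_grip" else 52))
E
```

```text
pos [ 574.  -289.5  201.4] tooly 63.77 shift [73.2  3.6 51.3] roll None F [0.7 0.  0.4] t 5.0 w 0.996
q [-0.6  0.5  0.2  1.3 -0.  -0.1]
108 511 [ 511.6 -257.9  117.5] ((512.2307739257812, -257.76007080078125), (14.873638153076172, 20.443817138671875), 51.32575988769531)
48 4305 [ 510.5 -257.4   52.8] ((511.9228210449219, -257.3280334472656), (67.85499572753906, 66.24911499023438), 72.09683990478516)
54.5 188 [ 510.3 -257.8   56.9] ((511.7909240722656, -257.73150634765625), (27.51831817626953, 26.798748016357422), 33.16136932373047)
key_grip {'at': [122.7, 141.2], 'p': 0.82} [ 467.1 -386.1   86.5]
key_grip {'at': [274.6, 120.3], 'p': 0.77} [ 509.5 -261.    86.5]
key_grip {'at': [155.3, 59.8], 'p': 0.67} [ 426.  -325.7   86.5]
key_tip {'at': [184.3, 69.8], 'p': 0.81} [ 433.6 -315.8   52. ]
key_tip {'at': [344.1, 25.1], 'p': 0.8} [ 464.9 -171.2   52. ]
key_tip {'at': [166.9, 135.2], 'p': 0.68} [ 475.9 -361.6   52. ]
```

View pics/w4.png

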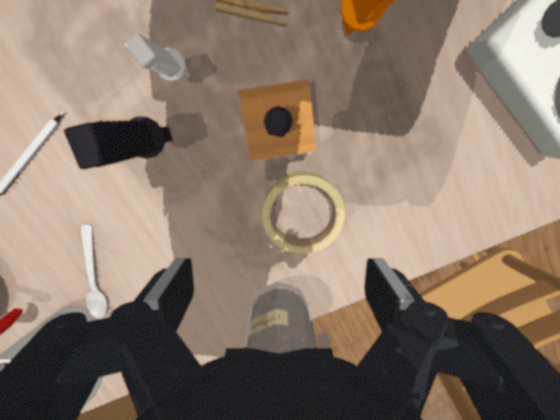

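Call:
move_arm --series '[[-1, [0.0174, 0.0003, 0.012], 0], [-1, [0.0174, 0.0003, 0.012], 0], [-1, [0.0174, 0.0003, 0.012], 0], [-1, [0.0175, 0.0003, 0.012], 0], [-1, [0, 0, 0.003], 4.2], [-1, [0, 0, 0], 4.2], [-1, [0, 0, 0], 4.1], [-1, [0, 0, 0], 0]]'

```text
clock: 6.07
tool_pos: [512.3, -253.4, 150.0]
tool_rot: [0.0, 0.331, 0.943, 0.0]
contact_force: [0.4, -0.8, -0.1]
gripper_width: 0.999
gripper_force: 0.0
```

```bash
python3 - <<'E'
from h import *
np.set_printoptions(precision=2,suppress=True)
plan([512,-257.6,69],51.3)
w=np.load("w3.npz")
E
```

```text
pos [ 512.3 -253.4  150. ] tooly 51.29 shift [-2.4 -3.4 81. ] roll -0.014424894379104103 F [ 0.44 -0.75 -0.07] t 6.07 w 0.999
```

```bash
python3 - <<'E'
from h import *
np.set_printoptions(precision=1,suppress=True)
for k in range(4):
    c=cam("wrist");im,D=capture("wrist")
    P=cloud(c,D);z=P[...,2];q=np.hypot(P[...,0]-511,P[...,1]+256)
    for lo,hi in((112,122),(48,55)):
        M=(q<(20 if lo>100 else 50))&(z>lo)&(z<hi)&(D>0)
        if M.sum()>5:print(lo,M.sum(),P[M].mean(0),cv2.minAreaRect(P[M][:,:2].astype(np.float32)))
plan([512,-257.6,69],51.3)
cv2.imwrite("pics/w5.png",im)
E
```

```text
112 651 [ 510.9 -253.8  116.8] ((511.4388732910156, -254.2584991455078), (13.909483909606934, 20.19786834716797), 50.832305908203125)
48 4426 [ 507.8 -251.5   52.3] ((511.6619873046875, -254.77488708496094), (66.21356201171875, 66.58212280273438), 72.14418029785156)
112 652 [ 510.8 -253.9  116.8] ((511.429443359375, -254.42010498046875), (13.908421516418457, 20.53951644897461), 51.786949157714844)
48 4418 [ 507.8 -251.6   52.3] ((511.6629638671875, -254.85430908203125), (66.38819885253906, 66.41654205322266), 72.2170181274414)
112 646 [ 510.7 -253.8  116.8] ((511.2585754394531, -254.18307495117188), (13.892892837524414, 19.920957565307617), 50.82130432128906)
48 4420 [ 507.8 -251.6   52.3] ((511.64166259765625, -254.76016235351562), (66.22379302978516, 66.4106674194336), 72.17536163330078)
112 641 [ 510.6 -253.7  116.8] ((511.1741638183594, -254.2971649169922), (13.809948921203613, 19.684669494628906), 51.811859130859375)
48 4422 [ 507.8 -251.7   52.3] ((511.69122314453125, -254.71253967285156), (66.07202911376953, 66.69104766845703), 72.15168762207031)
pos [ 512.3 -253.7  149.9] tooly 51.58 shift [-2.1 -3.2 80.9] roll 0.28188257408852735 F [0.1 0.2 0.9] t 6.27 w 1.001
```

Call:
move_arm --series '[[-1, [0, -0.0013, 0.011], 0], [-1, [0, 0, 0.011], 0], [-1, [0, 0, 0.011], 0], [-1, [0, 0, 0.011], 0], [-1, [0, 0, 0.011], 0], [-1, [0, 0, 0.011], 0], [-1, [0, 0, 0.009], 0], [-1, [0, 0, 0.006], 0], [-1, [0, 0, 0], 0]]'

```text
clock: 7.02
tool_pos: [511.0, -254.6, 67.8]
tool_rot: [-0.001, 0.33, 0.944, 0.0]
contact_force: [0.2, -0.4, -1.0]
gripper_width: 0.997
gripper_force: 0.0
```

Call:
move_arm --series '[[1, [0, 0, 0], 0], [1, [0, 0, 0], 0], [1, [0, 0, 0], 0], [1, [0, 0, 0], 0], [1, [0, 0, 0], 0], [1, [0, 0, 0], 0], [1, [0, 0, 0], 0], [1, [0, 0, 0], 0], [1, [0, 0, 0], 0], [1, [0, 0, 0], 0]]' --newtons 40

```text
clock: 7.85
tool_pos: [511.5, -255.0, 69.1]
tool_rot: [0.0, 0.33, 0.944, -0.0]
contact_force: [-1.0, 0.2, 7.1]
gripper_width: 0.16
gripper_force: 40.1
```

```bash
python3 -c "
from h import *
plan([511.5,-254.5,69],51.3);print(observe()['moment'],observe()['gripper_force'])"
```

```text
pos [ 511.5 -255.    69.1] tooly 51.45 shift [0.3 0.4 0.1] roll 0.1460978309440577 F [-1.03  0.23  7.05] t 7.85 w 0.16
[0.21850544 0.17096541 0.02461781] 40.138750076293945
```

Call:
move_arm --series '[[1, [0, 0, -0.003], 0], [1, [0, 0, -0.006], 0], [1, [0, 0, -0.01], 0], [1, [0, 0, -0.01], 0], [1, [0, 0, -0.01], 0], [1, [0, 0, -0.012], 0], [1, [0, 0, -0.013], 0], [1, [0, 0, -0.013], 0], [1, [0, 0, -0.013], 0], [1, [0, 0, -0.006], 0], [1, [0, 0, 0], 0], [1, [0, 0, 0], 0]]'

```text
clock: 8.85
tool_pos: [511.5, -255.0, 165.1]
tool_rot: [0.0, 0.33, 0.944, -0.0]
contact_force: [0.6, -0.0, -0.6]
gripper_width: 0.153
gripper_force: 39.5
```

```bash
python3 - <<'E'
from h import *
from scipy.optimize import minimize
plan([542,8.3,160],78);s=observe();print(s["qpos"].round(2),s["moment"].round(3))
w=np.load("w3.npz")
E
```

```text
pos [ 511.5 -255.   165.1] tooly 51.44 shift [140.3 224.9   5. ] roll -26.561279700311914 F [ 0.56 -0.02 -0.56] t 8.85 w 0.153
[-0.61  0.37 -0.07  1.13  0.    0.07] [ 0.024 -0.018  0.044]
```

Call:
move_arm --series '[[1, [0.0117, 0.0187, 0], 0], [1, [0.0117, 0.0187, 0], 0], [1, [0.0117, 0.0187, 0], 0], [1, [0.0117, 0.0187, 0], 0], [1, [0.0117, 0.0187, 0], 0], [1, [0.0117, 0.0187, 0], 0], [1, [0.0117, 0.0187, 0], 0], [1, [0.0117, 0.0187, 0], 0], [1, [0.0117, 0.0187, 0], 0], [1, [0.0117, 0.0187, 0], 0], [1, [0.0117, 0.0187, 0], 0], [1, [0.0117, 0.0187, 0], 0]]'

```text
clock: 9.85
tool_pos: [541.1, 9.2, 164.1]
tool_rot: [-0.001, 0.33, 0.944, -0.0]
contact_force: [-0.0, 0.1, -0.2]
gripper_width: 0.16
gripper_force: 39.4
```

Call:
move_arm --series '[[1, [0, 0, 0], -6.6], [1, [0, 0, 0], -6.6], [1, [0, 0, 0], -6.6], [1, [0, 0, 0], -6.7], [1, [0, 0, 0], 0], [1, [0, 0, 0], 0], [1, [0, 0, 0], 0]]'

```text
clock: 10.43
tool_pos: [541.3, 8.0, 164.5]
tool_rot: [-0.0, 0.107, 0.994, 0.0]
contact_force: [-0.0, 0.0, -0.2]
gripper_width: 0.168
gripper_force: 39.5
```

```bash
python3 - <<'E'
from h import *
np.set_printoptions(precision=1,suppress=True)
capture("wrist")
for k in range(3):
    c=cam("wrist");im,D=capture("wrist");P=cloud(c,D);z=P[...,2]
    M=(abs(z-75)<2.5)&(D>0)&(np.hypot(P[...,0]-542,P[...,1]-8)<22)
    print("rim",M.sum(),P[M].mean(0),cv2.minEnclosingCircle(P[M][:,:2].astype(np.float32)))
cv2.imwrite("pics/w6.png",im);np.save("w6D.npy",D)
p,R,s=tool();print("tip px expected",proj(c,[p[0],p[1],p[2]-61]),"rim px",proj(c,[542,8.3,75]))
plan([542,8.3,160],78)
# slot fit from w3, camera rebuilt from the logged tool pose
w=np.load("w3.npz");a=np.radians(63.96);ty=np.array([np.cos(a),np.sin(a),0]);tz=np.array([0,0,-1.]);tx=np.cross(ty,tz)
T=np.stack([tx,ty,tz],1);A=np.array([[0,-.957,-.291],[1,0,0],[0,-.291,.957]]);A=A
Rw=(T@A).T;o=np.array([606.8,-22,130.6])+T@[73.165,.566,-142.951]
P=cloud((c[0],Rw,-Rw@o),w["D"]);z=P[...,2]
M=(np.hypot(P[...,0]-542,P[...,1]-8.3)<8.5)&(z<71)&(z>62);X=P[M];print("c",X.mean(0),M.sum())
from scipy.optimize import differential_evolution as de
lab=X[:,2]>65.7
def f(v):
    t=np.radians(v[2]);d=X[:,:2]-v[:2];r=np.hypot(*d.T)<7.3;pp=abs(-d[:,0]*np.sin(t)+d[:,1]*np.cos(t));return np.sum(np.clip((pp-3)*np.where(lab,-1,1),0,1)[r])
for sd in range(3):
    r=de(f,[(540,544),(6,10),(-50,30)],seed=sd);print(r.x,r.fun)
E
```

```text
rim 554 [539.9   8.9  74.9] ((541.9947509765625, 8.271088600158691), 14.904206275939941)
rim 547 [539.9   8.8  75. ] ((542.0360717773438, 8.305279731750488), 14.993030548095703)
rim 555 [539.9   8.8  74.9] ((542.1234130859375, 8.072242736816406), 15.04770565032959)
tip px expected [278.2 220.6] rim px [278.7 209.4]
pos [541.5   8.  164.8] tooly 77.85 shift [-0.5  0.4  4.8] roll -0.14827132431328494 F [-0.4  0.2 -0.9] t 10.63 w 0.161
c [542.4   8.1  64.4] 414
[542.8   7.9 -12.3] 3.353762563677427
[542.9   7.9 -12.3] 3.3555380325105544
[542.8   7.9 -12.3] 3.3554134472368355
```

View pics/w6.png

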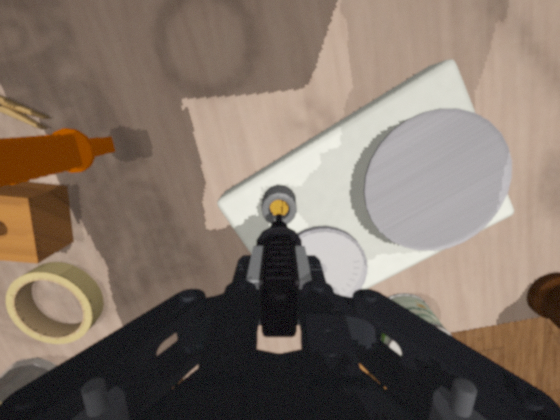

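Call:
move_arm --series '[[1, [-0.0006, 0.0003, 0.004], 0.1], [1, [0, 0, 0.005], 0], [1, [0, 0, 0.005], 0], [1, [0, 0, 0.005], 0], [1, [0, 0, 0.004], 0], [1, [0, 0, 0.003], 0], [1, [0, 0, 0.003], 0], [1, [0, 0, 0.002], 0], [1, [0, 0, 0.002], 0], [1, [0, 0, 0], 0], [1, [0, 0, 0], 0]]'

```text
clock: 11.55
tool_pos: [542.2, 8.2, 131.9]
tool_rot: [0.0, 0.106, 0.994, 0.0]
contact_force: [-0.9, 0.7, -0.3]
gripper_width: 0.158
gripper_force: 39.5
```

```bash
python3 -c "
from h import *
capture('wrist')
for i in range(3):
  plan([542.1,8.2,125.3],77.7);print(observe()['moment'].round(3));capture('wrist')"
```

```text
pos [542.2   8.2 132. ] tooly 77.84 shift [ 0.1 -0.   6.7] roll 0.14227080946788817 F [-0.57 -0.14 -0.62] t 11.6 w 0.162
[ 0.024 -0.014  0.054]
pos [542.2   8.2 132.1] tooly 77.84 shift [ 0.1 -0.   6.8] roll 0.14056136253643103 F [-0.39  0.11 -0.45] t 11.65 w 0.16
[-0.002 -0.01  -0.009]
pos [542.3   8.2 132.1] tooly 77.84 shift [ 0.2 -0.   6.8] roll 0.14137440380918065 F [ 0.95 -0.42 -1.04] t 11.7 w 0.158
[ 0.036 -0.038 -0.016]
```

Tip at about z 71. I'll feel down slowly, in small calls so the force can be read.

Call:
move_arm --series '[[1, [0, 0, 0.001], 0], [1, [0, 0, 0.001], 0], [1, [0, 0, 0.0007], 0], [1, [0, 0, 0.0007], 0], [1, [0, 0, 0.0006], 0], [1, [0, 0, 0], 0]]'

```text
clock: 12.25
tool_pos: [542.1, 8.2, 127.7]
tool_rot: [-0.0, 0.106, 0.994, -0.0]
contact_force: [0.2, -0.4, -0.7]
gripper_width: 0.158
gripper_force: 39.5
```

```bash
python3 -c "
from h import *
for i in range(3):
  plan([542.1,8.2,125.3],77.7);capture('wrist')"
```

```text
pos [542.1   8.2 127.7] tooly 77.84 shift [-0.  -0.   2.4] roll 0.1408339436941901 F [ 0.22 -0.42 -0.72] t 12.25 w 0.158
pos [542.1   8.2 127.8] tooly 77.84 shift [ 0.  -0.   2.5] roll 0.14153287582790597 F [-0.88  0.57 -0.24] t 12.3 w 0.161
pos [542.1   8.2 127.9] tooly 77.84 shift [ 0.  -0.   2.6] roll 0.13924470564597868 F [ 0.04 -0.47 -0.1 ] t 12.35 w 0.157
```

Call:
move_arm --series '[[1, [0, 0, 0.0006], 0], [1, [0, 0, 0.0006], 0], [1, [0, 0, 0.0005], 0], [1, [0, 0, 0.0004], 0], [1, [0, 0, 0], 0], [1, [0, 0, 0], 0]]'

```text
clock: 12.9
tool_pos: [542.1, 8.2, 125.8]
tool_rot: [-0.0, 0.106, 0.994, -0.0]
contact_force: [-0.6, -0.1, -0.5]
gripper_width: 0.155
gripper_force: 39.5
```

```bash
python3 -c "
from h import *
for i in range(4):
  plan([542.1,8.2,125.3],77.7);capture('wrist')"
```

```text
pos [542.1   8.2 125.8] tooly 77.84 shift [ 0.  -0.   0.5] roll 0.14425767083923802 F [-0.65 -0.06 -0.49] t 12.9 w 0.155
pos [542.2   8.2 125.8] tooly 77.84 shift [ 0.1 -0.   0.5] roll 0.1440685687397547 F [-0.6   0.35 -0.55] t 12.95 w 0.159
pos [542.2   8.2 125.8] tooly 77.84 shift [ 0.1 -0.   0.5] roll 0.1440336775651616 F [ 0.43 -0.17 -0.92] t 13.0 w 0.159
pos [542.2   8.2 125.8] tooly 77.84 shift [ 0.  -0.   0.5] roll 0.1431477566472381 F [-1.06  0.58 -0.94] t 13.05 w 0.161
```

Call:
move_arm --series '[[1, [0, 0, 0], -4], [1, [0, 0, 0], -5], [1, [0, 0, 0], -5], [1, [0, 0, 0], -5], [1, [0, 0, 0], -5], [1, [0, 0, 0], -5], [1, [0, 0, 0], -5], [1, [0, 0, 0], -5], [1, [0, 0, 0], -5], [1, [0, 0, 0], -4], [1, [0, 0, 0], -2], [1, [0, 0, 0], 0]]'

```text
clock: 14.1
tool_pos: [541.9, 8.5, 125.7]
tool_rot: [-0.0, -0.325, 0.946, 0.0]
contact_force: [-1.1, 1.2, -0.3]
gripper_width: 0.155
gripper_force: 39.5
```

```bash
cat > dial.py <<'E'
from h import *
import sys
np.set_printoptions(precision=2,suppress=True)
capture("wrist")
for i in range(2):
    plan([542.1,8.2,125.8],155);print(observe()["moment"].round(3));capture("wrist")
c=cam("wrist");im,D=capture("wrist")
y=np.radians(19.3);X=np.array([np.cos(y),np.sin(y)])
dc=np.array([542.1,8.2])+46*X   # refine below
b=rect(c,im,dc,47,y,50,8)
cv2.imwrite(sys.argv[1],cv2.resize(cv2.hconcat([cv2.resize(im,(533,400)),cv2.resize(b,(400,400))]),(800,343)))
E
python3 dial.py pics/d1.png
```

```text
pos [541.9   8.5 125.7] tooly 127.81 shift [ 0.  -0.3 -0.1] roll -27.191169383645374 F [-0.81  1.71  0.65] t 14.15 w 0.161
[ 0.59  0.36 -0.01]
pos [542.    8.5 125.7] tooly 127.77 shift [ 0.1 -0.3 -0.1] roll -27.234863139344526 F [-1.17  2.54  0.91] t 14.2 w 0.158
[0.62 0.37 0.  ]
```

View pics/d1.png

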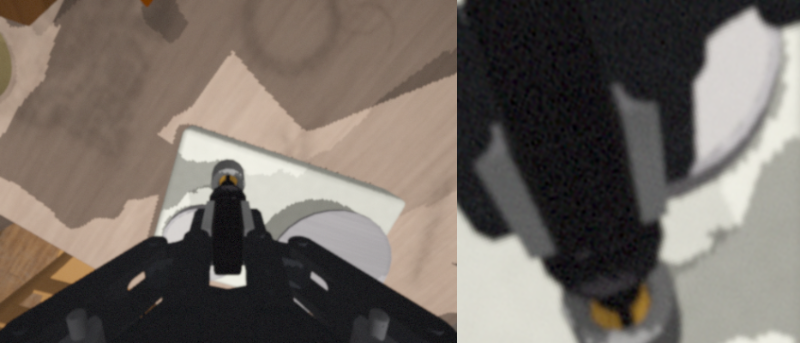

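Call:
move_arm --series '[[1, [0, 0.00035, 0], -3], [1, [0, 0, 0], -5], [1, [0, 0, 0], -5], [1, [0, 0, 0], -5], [1, [0, 0, 0], -5], [1, [0, 0, 0], -5], [1, [0, 0, 0], -4], [1, [0, 0, 0], -2], [1, [0, 0, 0], 0], [1, [0, 0, 0], 0]]'

```text
clock: 15.13
tool_pos: [541.7, 8.6, 125.7]
tool_rot: [-0.0, -0.586, 0.81, 0.0]
contact_force: [-2.5, 2.3, 0.6]
gripper_width: 0.162
gripper_force: 39.6
```

```bash
python3 - <<'E'
from h import *
for i in range(3):
    plan([542.1,8.2,125.8],163);print(observe()["moment"].round(3),observe()["qpos"].round(2));capture("wrist")
E
```

```text
pos [541.7   8.6 125.7] tooly 161.73 shift [ 0.2 -0.5 -0.1] roll -1.2673116938305782 F [-2.51  2.33  0.59] t 15.13 w 0.162
[ 0.769  0.709 -0.049] [-0.13  0.35 -0.22  1.    0.   -1.39]
pos [541.7   8.6 125.7] tooly 161.73 shift [ 0.3 -0.5 -0.1] roll -1.267020137950766 F [-2.61  2.56  0.45] t 15.18 w 0.158
[ 0.738  0.764 -0.039] [-0.13  0.35 -0.22  1.    0.   -1.39]
pos [541.7   8.6 125.7] tooly 161.75 shift [ 0.2 -0.5 -0.1] roll -1.253043134018725 F [-2.36  3.19  0.01] t 15.23 w 0.158
[0.765 0.837 0.01 ] [-0.13  0.35 -0.22  1.    0.   -1.39]
```

Call:
move_arm --series '[[1, [0, 0, 0], 3], [1, [0, 0, 0], 3], [1, [0, 0, -0.002], 0], [1, [0, 0, -0.003], 0], [1, [0, 0, -0.005], 0], [1, [0, 0, -0.008], 0], [1, [0, 0, -0.01], 0], [1, [0, 0, -0.012], 0], [1, [-0.02, -0.004, 0], 0], [1, [-0.03, -0.006, 0], 0], [1, [-0.03, -0.006, 0], 0], [1, [-0.005, -0.001, 0], 0]]'

```text
clock: 16.28
tool_pos: [594.5, 81.8, 166.5]
tool_rot: [0.001, -0.544, 0.839, -0.0]
contact_force: [0.2, -0.2, -0.8]
gripper_width: 0.158
gripper_force: 39.4
```

Call:
move_arm --series '[[1, [0, 0, 0], 0], [1, [0, 0, 0], 0], [1, [0, 0, 0], 0]]'

```text
clock: 16.53
tool_pos: [591.8, 78.3, 166.1]
tool_rot: [-0.0, -0.543, 0.84, -0.0]
contact_force: [0.2, 1.4, -0.9]
gripper_width: 0.154
gripper_force: 39.4
```

```bash
cat > look.py <<'E'
from h import *
import sys
from scipy.optimize import differential_evolution as de
np.set_printoptions(precision=2,suppress=True)
capture("wrist");plan([542.1,8.2,166],155)
c=cam("wrist");I=[];Z=[]
for _ in range(6):
    im,D=capture("wrist");I.append(im.astype(float));Z.append(D)
im=np.mean(I,0).astype(np.uint8);D=np.median(Z,0);P=cloud(c,D);z=P[...,2]
M=(abs(z-75)<2.5)&(D>0)&(np.hypot(P[...,0]-542,P[...,1]-8)<22)
q,rad=cv2.minEnclosingCircle(P[M][:,:2].astype(np.float32));print("rim",q,rad)
M=(np.hypot(P[...,0]-q[0],P[...,1]-q[1])<8.5)&(z<71)&(z>61);X=P[M];lab=X[:,2]>65.7;print(M.sum(),X.mean(0),lab.mean())
def f(v):
    t=np.radians(v[2]);d=X[:,:2]-v[:2];r=np.hypot(*d.T)<7.3;pp=abs(-d[:,0]*np.sin(t)+d[:,1]*np.cos(t));return np.sum(np.clip((pp-3)*np.where(lab,-1,1),0,1)[r])
r=de(f,[(q[0]-2,q[0]+2),(q[1]-2,q[1]+2),(-45,135)],seed=1);print("slot",r.x,r.fun)
y=np.radians(19.3);x=np.array([np.cos(y),np.sin(y)])
b=rect(c,im,np.array(q)+x*58,45.5,y,50,8)
cv2.imwrite(sys.argv[1],cv2.hconcat([cv2.resize(im,(533,400)),cv2.resize(b,(400,400))])[:,133:])
cv2.imwrite(sys.argv[1].replace(".","_dial."),b)
E
python3 look.py pics/l1.png
```

```text
pos [591.8  78.3 166.1] tooly 155.81 shift [84.3 16.6  0.1] roll 0.8056171962239205 F [-0.01 -0.1  -0.51] t 16.58 w 0.156
rim (542.3350830078125, 8.429862976074219) 14.969063758850098
364 [542.4    8.27  65.6 ] 0.4697802197802198
slot [541.83   7.75  57.91] 0.49916051861277744
```

View pics/l1.png

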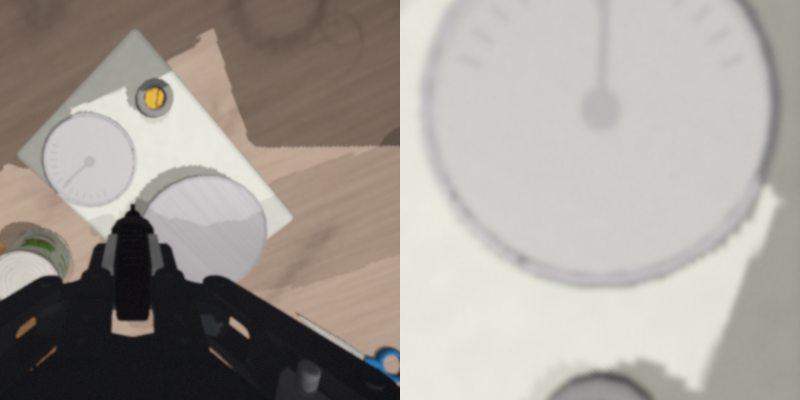

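```bash
cat > pol.py <<'E'
from h import *
c=cam("wrist");im=np.mean([capture("wrist")[0].astype(float) for _ in range(6)],0).astype(np.uint8)
y=np.radians(19.3);x=np.array([np.cos(y),np.sin(y)])
b=rect(c,im,np.array([542.1,8.2])+x*66,45.5,y,50,8);np.save("b.npy",b);print("max",b.shape)
g=cv2.GaussianBlur(cv2.cvtColor(b,cv2.COLOR_BGR2GRAY),(0,0),3).astype(float)
# hub: darkest big blob near the expected place
h=cv2.GaussianBlur(g,(0,0),20);sub=h[400:560,320:480];v,u=np.unravel_index(sub.argmin(),sub.shape);m=(g[400+v-60:400+v+60,320+u-60:320+u+60]);t=np.clip(np.median(m)-m-8,0,None)
yy,xx=np.mgrid[:120,:120];hx=320+u-60+(t*xx).sum()/t.sum();hy=400+v-60+(t*yy).sum()/t.sum()
# only pixels within 5.5 mm
for _ in range(5):
    Y,X=np.mgrid[:800,:800];k=np.hypot(X-hx,Y-hy)<48;w=np.clip(np.median(g[400:560,320:480])-g-6,0,None)*k;hx,hy=(w*X).sum()/w.sum(),(w*Y).sum()/w.sum()
print("hub px",hx,hy)
an=np.arange(-65,65.01,1)
for r0,r1 in((8,14),(14,20),(20,26),(26,29),(29,32),(32,35),(35,38),(38,41)):
    r=np.arange(r0,r1,.25)[:,None]*8;a=np.radians(an)
    s=cv2.remap(g.astype(np.float32),(hx+r*np.sin(a)).astype(np.float32),(hy-r*np.cos(a)).astype(np.float32),1).mean(0)
    s=s-cv2.blur(s[None],(25,1))[0];i=[j for j in range(1,len(s)-1) if s[j]<-3 and s[j]<=s[j-1] and s[j]<s[j+1]]
    o=[]
    for j in i:
        d=s[j-1]-2*s[j]+s[j+1];o.append((round(an[j]+.5*(s[j-1]-s[j+1])/d,1),round(s[j],1)))
    print(r0,o)
cv2.imwrite("pics/b.png",cv2.createCLAHE(3,(4,4)).apply(cv2.cvtColor(b,cv2.COLOR_BGR2GRAY))[:600])
E
python3 pol.py
```

```text
max (800, 800, 3)
hub px 493.42234621414735 609.4363183620769
8 []
14 []
20 [(np.float64(62.6), np.float32(-10.3))]
26 [(np.float64(55.4), np.float32(-10.4)), (np.float64(59.2), np.float32(-15.5))]
29 [(np.float64(57.4), np.float32(-24.8))]
32 [(np.float64(54.2), np.float32(-22.7))]
35 [(np.float64(-16.3), np.float32(-3.2)), (np.float64(50.5), np.float32(-32.6))]
38 [(np.float64(-16.3), np.float32(-10.2)), (np.float64(48.0), np.float32(-37.6)), (np.float64(64.2), np.float32(-4.5))]
```

```bash
sed -i 's/x\*66/x*81/; s/^h=.*$/hx=hy=400.;Y,X=np.mgrid[:800,:800]/; /^yy,xx/d; s/\[400:560,320:480\]/[340:460,340:460]/' pol.py
sed -i 's/np.median(g\[340:460,340:460\])/np.median(g[420:650,250:550])/' pol.py
python3 pol.py
```

```text
max (800, 800, 3)
hub px 399.4158517350158 396.6454390115668
8 [(np.float64(2.0), np.float32(-6.0))]
14 [(np.float64(2.7), np.float32(-9.4))]
20 [(np.float64(2.1), np.float32(-11.3))]
26 [(np.float64(1.3), np.float32(-13.1))]
29 [(np.float64(0.9), np.float32(-13.0))]
32 [(np.float64(-58.3), np.float32(-5.2)), (np.float64(-46.7), np.float32(-4.7)), (np.float64(-35.2), np.float32(-4.7)), (np.float64(-23.3), np.float32(-5.1)), (np.float64(-0.0), np.float32(-11.7)), (np.float64(23.7), np.float32(-4.4)), (np.float64(35.4), np.float32(-4.7)), (np.float64(47.0), np.float32(-5.4)), (np.float64(58.7), np.float32(-5.0))]
35 [(np.float64(-58.4), np.float32(-4.8)), (np.float64(-46.7), np.float32(-4.6)), (np.float64(-35.0), np.float32(-3.7)), (np.float64(-23.6), np.float32(-3.8)), (np.float64(-11.8), np.float32(-3.4)), (np.float64(-0.2), np.float32(-8.3)), (np.float64(11.9), np.float32(-3.2)), (np.float64(23.5), np.float32(-4.0)), (np.float64(35.2), np.float32(-4.5)), (np.float64(46.9), np.float32(-4.3)), (np.float64(58.5), np.float32(-5.1))]
38 []
```

Call:
move_arm --series '[[1, [0.0281, 0.0056, 0], 0], [1, [0.0281, 0.0056, 0], 0], [1, [0.028, 0.0057, 0], 0], [1, [0, 0, 0], 4], [1, [0, 0, 0], 3.9], [1, [0, 0, 0], 0], [1, [0, 0, 0], 0], [1, [0, 0, 0], 0]]'

```text
clock: 18.15
tool_pos: [542.5, 9.4, 165.8]
tool_rot: [0.0, -0.485, 0.874, -0.0]
contact_force: [0.7, -0.8, 0.4]
gripper_width: 0.157
gripper_force: 39.5
```

```bash
python3 - <<'E'
from h import *
for i in range(2):
    capture("wrist");plan([541.9,8.4,125.8],147.9)
E
```

```text
pos [542.5   9.4 165.7] tooly 148.07 shift [ 1.2 -0.1 39.9] roll 0.1739262018283796 F [-0.18  0.02 -0.37] t 18.2 w 0.156
pos [542.5   9.4 165.7] tooly 148.05 shift [ 1.1 -0.1 39.9] roll 0.14975117290487105 F [-0.12  0.22 -0.71] t 18.25 w 0.158
```

Call:
move_arm --series '[[1, [0.0011, -0.0001, 0.004], 0], [1, [0, 0, 0.005], 0], [1, [0, 0, 0.005], 0], [1, [0, 0, 0.005], 0], [1, [0, 0, 0.004], 0], [1, [0, 0, 0.004], 0], [1, [0, 0, 0.003], 0], [1, [0, 0, 0.002], 0], [1, [0, 0, 0.002], 0], [1, [0, 0, 0], 0], [1, [0, 0, 0], 0]]'

```text
clock: 19.17
tool_pos: [541.9, 8.2, 131.8]
tool_rot: [0.0, -0.484, 0.875, -0.0]
contact_force: [-0.0, -0.4, 0.0]
gripper_width: 0.161
gripper_force: 39.5
```

Call:
move_arm --series '[[1, [0, 0, 0.001], 0], [1, [0, 0, 0.001], 0], [1, [0, 0, 0.0006], 0], [1, [0, 0, 0], 0], [1, [0, 0, 0], 0]]'

```text
clock: 19.58
tool_pos: [541.8, 8.2, 129.2]
tool_rot: [-0.0, -0.484, 0.875, 0.0]
contact_force: [-0.3, 0.1, -0.7]
gripper_width: 0.159
gripper_force: 39.5
```

```bash
python3 - <<'E'
from h import *
for i in range(3):
    capture("wrist");plan([541.9,8.4,125.8],147.9);print(observe()["moment"])
E
```

```text
pos [541.9   8.2 129.2] tooly 147.94 shift [-0.2  0.1  3.4] roll 0.04090857146559301 F [ 0.21  0.38 -0.97] t 19.63 w 0.158
[-0.04087893 -0.01704971 -0.02993665]
pos [541.9   8.2 129.2] tooly 147.94 shift [-0.2  0.1  3.4] roll 0.03999905943572912 F [ 0.49 -0.04  0.48] t 19.68 w 0.162
[-0.01197903 -0.01468034  0.02215899]
pos [541.9   8.2 129.2] tooly 147.94 shift [-0.2  0.1  3.4] roll 0.04195259318339595 F [-1.18 -0.64 -0.55] t 19.73 w 0.159
[-0.01575743 -0.02835917  0.00370398]
```

Call:
move_arm --series '[[1, [0, 0, 0.0006], 0], [1, [0, 0, 0.0006], 0], [1, [0, 0, 0.0004], 0], [1, [0, 0, 0], 0]]'

```text
clock: 20.07
tool_pos: [541.8, 8.2, 127.5]
tool_rot: [-0.0, -0.484, 0.875, 0.0]
contact_force: [-0.3, 0.1, -0.4]
gripper_width: 0.159
gripper_force: 39.5
```

```bash
python3 - <<'E'
from h import *
for i in range(3):
    capture("wrist");plan([541.9,8.4,125.8],147.9)
E
```

```text
pos [541.8   8.2 127.5] tooly 147.94 shift [-0.2  0.   1.7] roll 0.04411133224758146 F [ 0.41  0.09 -1.09] t 20.12 w 0.157
pos [541.8   8.2 127.6] tooly 147.94 shift [-0.2  0.   1.8] roll 0.04249165878172789 F [ 0.45 -0.15 -0.6 ] t 20.17 w 0.159
pos [541.9   8.2 127.6] tooly 147.94 shift [-0.2  0.1  1.8] roll 0.040386123334798185 F [ 0.26 -0.57  0.19] t 20.22 w 0.157
```

Call:
move_arm --series '[[1, [0, 0, 0.0006], 0], [1, [0, 0, 0.0006], 0], [1, [0, 0, 0.0005], 0], [1, [0, 0, 0], -3], [1, [0, 0, 0], -4], [1, [0, 0, 0], -4], [1, [0, 0, 0], -4], [1, [0, 0, 0], -3], [1, [0, 0, 0], 0], [1, [0, 0, 0], 0], [1, [0, 0, 0], 0]]'

```text
clock: 21.13
tool_pos: [541.5, 8.2, 125.7]
tool_rot: [-0.0, -0.615, 0.789, 0.0]
contact_force: [-2.9, 0.4, -1.0]
gripper_width: 0.158
gripper_force: 39.6
```

```bash
python3 - <<'E'
from h import *
for i in range(3):
    capture("wrist");plan([541.9,8.4,125.8],147.9);print(observe()["moment"])
E
```

```text
pos [541.6   8.2 125.8] tooly 165.85 shift [-0.2 -0.2 -0. ] roll 17.953927331739578 F [-2.61  0.14 -0.17] t 21.18 w 0.158
[0.01742347 0.75305104 0.0436982 ]
pos [541.7   8.2 125.8] tooly 165.87 shift [-0.2 -0.2 -0. ] roll 17.97059946043703 F [-2.19 -0.81 -0.21] t 21.23 w 0.161
[ 0.062659    0.76416493 -0.04338751]
pos [541.7   8.2 125.8] tooly 165.89 shift [-0.2 -0.2 -0. ] roll 17.986251436439545 F [-3.11  0.41 -0.4 ] t 21.28 w 0.158
[ 0.09421436  0.74196497 -0.05803324]
```

Call:
move_arm --series '[[1, [0, 0, 0], 4], [1, [0, 0, 0], 4], [1, [0, 0, -0.002], 0], [1, [0, 0, -0.003], 0], [1, [0, 0, -0.005], 0], [1, [0, 0, -0.008], 0], [1, [0, 0, -0.01], 0], [1, [0, 0, -0.012], 0], [1, [-0.02, -0.004, 0], 0], [1, [-0.03, -0.006, 0], 0], [1, [-0.03, -0.006, 0], 0], [1, [-0.005, -0.001, 0], 0]]'

```text
clock: 22.28
tool_pos: [591.6, 83.5, 166.6]
tool_rot: [0.001, -0.56, 0.829, -0.0]
contact_force: [-0.4, 0.3, -1.3]
gripper_width: 0.156
gripper_force: 39.4
```

Call:
move_arm --series '[[1, [0, 0, 0], 0], [1, [0, 0, 0], 0], [1, [0, 0, 0], 0], [1, [0, 0, 0], 0]]'

```text
clock: 22.62
tool_pos: [589.1, 79.8, 166.2]
tool_rot: [0.0, -0.558, 0.83, -0.0]
contact_force: [-0.1, -0.1, -0.3]
gripper_width: 0.154
gripper_force: 39.4
```

```bash
python3 look.py pics/l2.png; python3 pol.py; python3 -c "
from h import *
plan([511.5,-254.6,166],51.3);print(observe()['qpos'])"
```

```text
pos [589.2  79.8 166.2] tooly 157.89 shift [84.  16.7  0.2] roll 2.8941882890272836 F [ 0.54 -0.27 -1.09] t 22.67 w 0.162
rim (542.3724975585938, 8.141962051391602) 14.905084609985352
361 [542.37   8.19  65.52] 0.44598337950138506
slot [541.93   7.83  65.64] 0.11240486887723744
max (800, 800, 3)
hub px 400.07205153354715 396.9136866102908
8 [(np.float64(-1.8), np.float32(-6.2))]
14 [(np.float64(-1.8), np.float32(-9.5))]
20 [(np.float64(-1.7), np.float32(-11.1))]
26 [(np.float64(-0.6), np.float32(-12.7))]
29 [(np.float64(-0.4), np.float32(-12.8))]
32 [(np.float64(-58.6), np.float32(-4.6)), (np.float64(-46.9), np.float32(-5.0)), (np.float64(-35.2), np.float32(-4.7)), (np.float64(-23.4), np.float32(-4.3)), (np.float64(-0.2), np.float32(-11.6)), (np.float64(12.2), np.float32(-3.5)), (np.float64(23.7), np.float32(-5.1)), (np.float64(35.5), np.float32(-4.9)), (np.float64(47.1), np.float32(-4.8)), (np.float64(58.6), np.float32(-5.2))]
35 [(np.float64(-58.4), np.float32(-4.7)), (np.float64(-46.8), np.float32(-4.3)), (np.float64(-35.1), np.float32(-4.3)), (np.float64(-23.3), np.float32(-3.7)), (np.float64(-11.7), np.float32(-3.2)), (np.float64(0.1), np.float32(-8.8)), (np.float64(23.5), np.float32(-4.5)), (np.float64(35.3), np.float32(-4.4)), (np.float64(47.0), np.float32(-4.8)), (np.float64(58.6), np.float32(-4.9))]
38 []
pos [589.5  80.6 165.8] tooly 157.95 shift [ 3.40e+02 -5.36e+01 -2.00e-01] roll -73.35257500131797 F [ 0.42 -0.38 -0.54] t 23.27 w 0.16
[-9.54845560e-04  4.08012207e-01 -7.15715744e-03  1.15568527e+00
  5.26528235e-06 -1.18686113e+00]
```

Call:
move_arm --series '[[1, [0.0282, 0.0057, 0], 0], [1, [0.0282, 0.0057, 0], 0], [1, [0.0282, 0.0057, 0], 0], [1, [0, 0, 0], 2.3], [1, [0, 0, 0], 0], [1, [0, 0, 0], 0], [1, [0, 0, 0], 0], [1, [0, 0, 0], 0]]'

```text
clock: 23.93
tool_pos: [542.2, 9.1, 165.8]
tool_rot: [0.0, -0.543, 0.84, 0.0]
contact_force: [-0.1, -0.3, -0.4]
gripper_width: 0.16
gripper_force: 39.4
```

```bash
python3 - <<'E'
from h import *
for i in range(2):
    capture("wrist");plan([541.8,8.3,125.8],155.6)
E
```

```text
pos [542.2   9.2 165.7] tooly 155.73 shift [ 0.9 -0.  39.9] roll 0.1273748494165261 F [-0.09 -0.18 -1.06] t 23.98 w 0.159
pos [542.2   9.1 165.7] tooly 155.72 shift [ 0.9 -0.  39.9] roll 0.11654446305050215 F [-0.6   1.02 -0.39] t 24.03 w 0.16
```

Call:
move_arm --series '[[1, [0.0009, 0, 0.004], 0], [1, [0, 0, 0.005], 0], [1, [0, 0, 0.005], 0], [1, [0, 0, 0.005], 0], [1, [0, 0, 0.004], 0], [1, [0, 0, 0.004], 0], [1, [0, 0, 0.003], 0], [1, [0, 0, 0.002], 0], [1, [0, 0, 0.002], 0], [1, [0, 0, 0.001], 0], [1, [0, 0, 0.001], 0], [1, [0, 0, 0.0006], 0]]'

```text
clock: 25.03
tool_pos: [541.6, 7.8, 129.3]
tool_rot: [0.0, -0.542, 0.84, -0.0]
contact_force: [0.6, 0.4, 0.1]
gripper_width: 0.155
gripper_force: 39.4
```

Call:
move_arm --series '[[1, [0, 0, 0.0006], 0], [1, [0, 0, 0.0006], 0], [1, [0, 0, 0.0004], 0], [1, [0, 0, 0], 0], [1, [0, 0, 0], 0]]'

```text
clock: 25.45
tool_pos: [541.5, 7.8, 127.7]
tool_rot: [-0.0, -0.542, 0.84, -0.0]
contact_force: [0.0, -0.1, -1.1]
gripper_width: 0.161
gripper_force: 39.4
```

```bash
python3 - <<'E'
from h import *
for i in range(3):
    capture("wrist");plan([541.8,8.3,125.8],155.6)
E
```

```text
pos [541.6   7.8 127.7] tooly 155.64 shift [-0.6  0.   1.9] roll 0.04051703377325566 F [-0.34  0.84 -0.14] t 25.5 w 0.155
pos [541.6   7.8 127.7] tooly 155.64 shift [-0.6 -0.   1.9] roll 0.04121735221178824 F [ 0.07 -0.07  0.46] t 25.55 w 0.159
pos [541.6   7.8 127.7] tooly 155.64 shift [-0.6  0.   1.9] roll 0.04127114838371426 F [ 0.1   0.59 -1.14] t 25.6 w 0.16
```

Call:
move_arm --series '[[1, [-0.0005, 0, 0.0006], 0], [1, [0, 0, 0.0006], 0], [1, [0, 0, 0.0006], 0], [1, [0, 0, 0], 4], [1, [0, 0, 0], 4], [1, [0, 0, 0], 3], [1, [0, 0, 0], 2.5], [1, [0, 0, 0], 0], [1, [0, 0, 0], 0], [1, [0, 0, 0], 0]]'

```text
clock: 26.43
tool_pos: [541.6, 8.4, 125.8]
tool_rot: [-0.0, -0.44, 0.898, 0.0]
contact_force: [-0.7, 1.4, -1.7]
gripper_width: 0.159
gripper_force: 39.4
```

```bash
python3 - <<'E'
from h import *
for i in range(3):
    capture("wrist");plan([541.8,8.3,125.8],142);print(observe()["moment"].round(3))
E
```

```text
pos [541.6   8.4 125.8] tooly 142.22 shift [-0.1 -0.2 -0. ] roll 0.21881209668509882 F [-0.69  1.82 -1.04] t 26.48 w 0.161
[ 0.422  0.291 -0.013]
pos [541.6   8.3 125.8] tooly 142.2 shift [-0.1 -0.2 -0. ] roll 0.2025508222073995 F [-0.81  2.4  -1.61] t 26.53 w 0.159
[0.453 0.298 0.071]
pos [541.6   8.3 125.8] tooly 142.19 shift [-0.1 -0.2 -0. ] roll 0.19151167723455842 F [-1.66  1.95 -0.99] t 26.58 w 0.159
[ 0.455  0.356 -0.001]
```

Call:
move_arm --series '[[1, [0, 0, 0], -4], [1, [0, 0, 0], -4], [1, [0, 0, -0.002], 0], [1, [0, 0, -0.003], 0], [1, [0, 0, -0.005], 0], [1, [0, 0, -0.008], 0], [1, [0, 0, -0.01], 0], [1, [0, 0, -0.012], 0], [1, [-0.02, -0.004, 0], 0], [1, [-0.03, -0.006, 0], 0], [1, [-0.03, -0.006, 0], 0], [1, [-0.005, -0.001, 0], 0]]'

```text
clock: 27.58
tool_pos: [601.3, 76.1, 166.5]
tool_rot: [0.001, -0.501, 0.865, -0.0]
contact_force: [-0.4, -0.2, -1.0]
gripper_width: 0.155
gripper_force: 39.4
```

Call:
move_arm --series '[[1, [0, 0, 0], 0], [1, [0, 0, 0], 0], [1, [0, 0, 0], 0], [1, [0, 0, 0], 0]]'

```text
clock: 27.92
tool_pos: [598.3, 72.7, 166.2]
tool_rot: [-0.0, -0.501, 0.866, -0.0]
contact_force: [0.6, 0.6, -1.6]
gripper_width: 0.159
gripper_force: 39.4
```

```bash
python3 look.py pics/l3.png; python3 pol.py | head -8; python3 -c "
from h import *
plan([511.5,-254.8,166],51.3);print(observe()['qpos'])"
```

```text
pos [598.3  72.7 166.2] tooly 150.08 shift [84.  16.6  0.2] roll -4.921616280855204 F [ 1.   -0.03 -1.  ] t 27.97 w 0.158
rim (542.2412719726562, 8.11635971069336) 14.95464038848877
361 [542.29   8.13  65.68] 0.4792243767313019
slot [541.38   6.43  65.28] 2.368837133865711
max (800, 800, 3)
hub px 399.3899035054244 396.33365589053045
8 [(np.float64(-0.5), np.float32(-5.9))]
14 [(np.float64(-0.5), np.float32(-9.2))]
20 [(np.float64(-0.5), np.float32(-11.1))]
26 [(np.float64(0.0), np.float32(-13.1))]
29 [(np.float64(0.1), np.float32(-12.9))]
32 [(np.float64(-58.5), np.float32(-4.4)), (np.float64(-46.7), np.float32(-4.7)), (np.float64(-35.2), np.float32(-4.4)), (np.float64(-23.4), np.float32(-4.5)), (np.float64(-11.8), np.float32(-3.2)), (np.float64(0.1), np.float32(-11.6)), (np.float64(12.2), np.float32(-3.2)), (np.float64(23.8), np.float32(-4.7)), (np.float64(35.6), np.float32(-4.7)), (np.float64(47.2), np.float32(-4.7)), (np.float64(58.7), np.float32(-4.8))]
pos [598.8  73.5 165.9] tooly 150.14 shift [ 3.282e+02 -8.770e+01 -1.000e-01] roll -81.15502070845832 F [ 0.08 -0.65  0.08] t 28.57 w 0.163
[-1.28312602e-02  4.21959347e-01  1.59671952e-02  1.16482986e+00
  8.61001094e-06 -1.06255918e+00]
```

Call:
move_arm --series '[[1, [0.0273, -0.0073, -0.001], 0], [1, [0.0273, -0.0073, 0], 0], [1, [0.0273, -0.0073, 0], 0], [1, [0.0273, -0.0073, 0], 0], [1, [0.0273, -0.0073, 0], 0], [1, [0.0273, -0.0073, 0], 0], [1, [0.0273, -0.0073, 0], 0], [1, [0.0273, -0.0073, 0], 0], [1, [0.0273, -0.0073, 0], 0], [1, [0.0273, -0.0073, 0], 0], [1, [0.0273, -0.0073, 0], 0], [1, [0.0273, -0.0073, 0], 0]]'

```text
clock: 29.57
tool_pos: [511.2, -255.5, 167.0]
tool_rot: [0.0, -0.501, 0.865, -0.0]
contact_force: [1.2, 0.3, -0.3]
gripper_width: 0.156
gripper_force: 39.4
```

Call:
move_arm --series '[[1, [0, 0, 0], 5], [1, [0, 0, 0], 7], [1, [0, 0, 0], 7], [1, [0, 0, 0], 7], [1, [0, 0, 0], 7], [1, [0, 0, 0], 7], [1, [0, 0, 0], 7], [1, [0, 0, 0], 7], [1, [0, 0, 0], 7], [1, [0, 0, 0], 7], [1, [0, 0, 0], 7], [1, [0, 0, 0], 7]]'

```text
clock: 30.57
tool_pos: [511.7, -254.2, 166.9]
tool_rot: [-0.0, 0.193, 0.981, -0.0]
contact_force: [-0.2, 0.1, 0.0]
gripper_width: 0.158
gripper_force: 39.5
```

Call:
move_arm --series '[[1, [0, 0, 0], 7], [1, [0, 0, 0], 6], [1, [0, 0, 0], 3.8], [1, [0, 0, 0], 0], [1, [0, 0, 0], 0], [1, [0, 0, 0], 0]]'

```text
clock: 31.07
tool_pos: [511.7, -254.2, 166.9]
tool_rot: [-0.0, 0.33, 0.944, -0.0]
contact_force: [1.0, 0.6, -0.5]
gripper_width: 0.156
gripper_force: 39.5
```

```bash
python3 - <<'E'
from h import *
np.set_printoptions(precision=1,suppress=True)
capture("wrist")
for k in range(3):
    c=cam("wrist");im,D=capture("wrist");P=cloud(c,D);z=P[...,2];q=np.hypot(P[...,0]-511,P[...,1]+256)
    M=(q<50)&(z>48)&(z<55)&(D>0);print(M.sum(),cv2.minAreaRect(P[M][:,:2].astype(np.float32)))
    plan([511.5,-254.9,69.5],51.3)
E
```

```text
4364 ((511.59930419921875, -254.79664611816406), (66.24897766113281, 66.38850402832031), 72.199951171875)
pos [ 511.7 -254.2  166.9] tooly 51.44 shift [-0.3 -0.6 97.4] roll 0.13527792754169354 F [-0.7 -0.8 -0.5] t 31.17 w 0.158
4365 ((511.8319091796875, -254.82272338867188), (66.22701263427734, 66.84416961669922), 72.177978515625)
pos [ 511.7 -254.2  166.9] tooly 51.41 shift [-0.3 -0.6 97.4] roll 0.11296754000076703 F [ 0.3  0.2 -1.5] t 31.22 w 0.158
4374 ((511.62384033203125, -254.7216339111328), (66.1463394165039, 66.34767150878906), 72.16754913330078)
pos [ 511.7 -254.2  166.9] tooly 51.39 shift [-0.3 -0.6 97.4] roll 0.09357491404757923 F [ 0.1 -1.  -0.4] t 31.27 w 0.158
```

Call:
move_arm --series '[[1, [-0.0003, -0.0006, 0.006], 0], [1, [0, 0, 0.01], 0], [1, [0, 0, 0.01], 0], [1, [0, 0, 0.01], 0], [1, [0, 0, 0.008], 0], [1, [0, 0, 0.004], 0], [1, [0, 0, 0.003], 0], [1, [0, 0, 0.003], 0], [1, [0, 0, 0.003], 0], [1, [0, 0, 0.003], 0], [1, [0, 0, 0.003], 0], [1, [0, 0, 0], 0]]'

```text
clock: 32.27
tool_pos: [511.4, -254.8, 103.4]
tool_rot: [-0.0, 0.331, 0.944, 0.0]
contact_force: [0.2, 0.4, -0.4]
gripper_width: 0.157
gripper_force: 39.5
```

```bash
python3 - <<'E'
from h import *
capture("wrist")
for k in range(2):
    plan([511.5,-254.9,69.1],51.3);capture("wrist")
E
```

```text
pos [ 511.5 -254.8  103.7] tooly 51.34 shift [-0.1 -0.  34.6] roll 0.04235498683911487 F [ 0.21 -0.39  0.04] t 32.32 w 0.157
pos [ 511.5 -254.9  103.9] tooly 51.34 shift [-0.  -0.  34.8] roll 0.040326614473201516 F [ 1.06 -0.16  0.17] t 32.37 w 0.158
```

Blade is in the hole with no force; continuing down, the last part slowly.

Call:
move_arm --series '[[1, [0, 0, 0.003], 0], [1, [0, 0, 0.003], 0], [1, [0, 0, 0.003], 0], [1, [0, 0, 0.003], 0], [1, [0, 0, 0.004], 0], [1, [0, 0, 0.004], 0], [1, [0, 0, 0.004], 0], [1, [0, 0, 0.004], 0], [1, [0, 0, 0.003], 0], [1, [0, 0, 0], 0], [1, [0, 0, 0], 0]]'

```text
clock: 33.33
tool_pos: [511.5, -254.9, 72.7]
tool_rot: [-0.0, 0.331, 0.944, 0.0]
contact_force: [-0.1, -0.8, -0.3]
gripper_width: 0.156
gripper_force: 39.5
```

Call:
move_arm --series '[[1, [0, 0, 0.001], 0], [1, [0, 0, 0.001], 0], [1, [0, 0, 0.0007], 0], [1, [0, 0, 0.0005], 0], [1, [0, 0, 0], 0], [1, [0, 0, 0], 0]]'

```text
clock: 33.83
tool_pos: [511.5, -254.9, 69.7]
tool_rot: [-0.0, 0.331, 0.944, -0.0]
contact_force: [0.9, -0.1, 0.1]
gripper_width: 0.163
gripper_force: 39.5
```

```bash
python3 - <<'E'
from h import *
capture("wrist")
for k in range(3):
    plan([511.5,-254.9,69.1],51.3);capture("wrist")
E
```

```text
pos [ 511.5 -254.9   69.7] tooly 51.34 shift [ 0.  -0.   0.6] roll 0.04055482296254809 F [-0.81 -0.39 -0.01] t 33.88 w 0.161
pos [ 511.6 -254.9   69.7] tooly 51.34 shift [ 0.  -0.   0.6] roll 0.04265126449269019 F [-1.06  0.09 -0.31] t 33.93 w 0.16
pos [ 511.6 -254.9   69.7] tooly 51.34 shift [ 0.  -0.   0.6] roll 0.042865088581550026 F [ 0.31 -0.64  0.12] t 33.98 w 0.159
```

Call:
move_arm --series '[[1, [0, 0, 0.0004], 0], [1, [0, 0, 0.0004], 0], [1, [0, 0, 0], 0], [-1, [0, 0, 0], 0], [-1, [0, 0, 0], 0], [-1, [0, 0, 0], 0], [-1, [0, 0, 0], 0], [-1, [0, 0, 0], 0], [-1, [0, 0, 0], 0], [-1, [0, 0, 0], 0], [-1, [0, 0, 0], 0], [-1, [0, 0, 0], 0]]'

```text
clock: 35.03
tool_pos: [511.6, -254.9, 68.9]
tool_rot: [0.0, 0.331, 0.944, 0.0]
contact_force: [-0.5, 0.1, -0.3]
gripper_width: 1.0
gripper_force: 0.0
```

Call:
move_arm --series '[[-1, [0, 0, -0.004], 0], [-1, [0, 0, -0.008], 0], [-1, [0, 0, -0.012], 0], [-1, [0, 0, -0.015], 0], [-1, [0, 0, -0.015], 0], [-1, [0, 0, -0.015], 0], [-1, [0, 0, -0.012], 0], [-1, [0, 0, 0], 0], [-1, [0, 0, 0], 0], [-1, [0, 0, 0], 0]]'

```text
clock: 35.87
tool_pos: [511.3, -254.8, 149.4]
tool_rot: [-0.0, 0.331, 0.944, 0.0]
contact_force: [-0.4, 0.6, -0.9]
gripper_width: 1.0
gripper_force: 0.0
```

```bash
python3 - <<'E'
from h import *
np.set_printoptions(precision=1,suppress=True)
capture("wrist");c=cam("wrist");im,D=capture("wrist");P=cloud(c,D);z=P[...,2];q=np.hypot(P[...,0]-511,P[...,1]+255)
for lo,hi in((110,125),(54.5,62)):
    M=(q<25)&(z>lo)&(z<hi)&(D>0);print(M.sum(),np.median(P[M],0),cv2.minAreaRect(P[M][:,:2].astype(np.float32)))
plan([511.5,-254.9,69.1])
cv2.imwrite("pics/end.png",im[100:400,120:440])
E
```

```text
665 [ 510.5 -253.1  117. ] ((511.6587829589844, -253.99427795410156), (13.79905891418457, 19.71377182006836), 51.377323150634766)
352 [ 506.7 -249.3   56.2] ((510.27276611328125, -253.0430908203125), (26.365306854248047, 23.222198486328125), 51.96552276611328)
pos [ 511.2 -254.6  149.1] tooly 51.34 shift [-0.5  0.  80. ] roll None F [-1.2  0.4 -0.5] t 35.97 w 0.996
```

View pics/end.png

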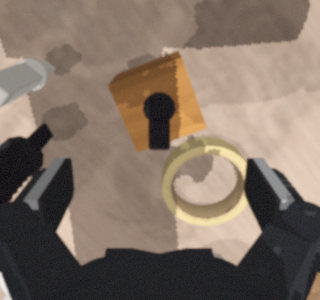

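The crop shows the key upright in the stand (crop pixel 160,120). Its top is at 117 mm and its flange at 56 mm, so it is fully home, and the gripper is clear of it.

```bash
python3 -c "
from cell import sign_off
print(sign_off())"
```

```text
the job is handed in; nothing more can be done
None
```

The needle measured about 0.01 rad from the zero mark after the last turn of the screw, the key is back upright and fully home in its stand, the gripper is clear of it, and the job was handed in at about 36 s.

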